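Blow the dust off a brass lamp holder

TASK

Set the brass lamp holder down gently, upright, with its whole foot on the cork disc in front of the air blow gun's nozzle, and let go of it. Then squeeze the gun's red trigger fully in against its grip, keep it in for a full second, and release it so that it springs out again. Leave the holder standing on the cork, and leave the black and the white lamp holders where they stand.

Things in the scene. Friction and masses are not known exactly. Their poses are not given: they have to be found in the camera images.
- brass_holder_mid (a point): Loose brass lamp holder, 0.08 to 0.16 kg, standing upright on the table, 55 mm tall, round: foot flange 44 mm in diameter and 6 mm high, straight body 38 mm in diameter from 9 to 43 mm above its underside, neck 26 mm in diameter up to the top. The point is on its axis, half-way up (27.5 mm above its underside); z is its axis, up.
- black_holder_mid (a point): Loose black plastic lamp holder, same shape and size as the brass one, not to be moved. Point on its axis, 27.5 mm above its underside. The three holders trade places from run to run; their centres start at least 100 mm apart.
- white_holder_mid (a point): Loose white ceramic lamp holder, same shape and size as the brass one, not to be moved. Point on its axis, 27.5 mm above its underside.
- cork_top (a point): Centre of the level top face, 18 mm above the table, of a fixed cork disc 84 mm in diameter. z is up; x is level and points the way the gun blows, from the gun over the disc. The nozzle, a 9 mm steel tube, ends about 57 mm short of this point (at -x), 47 mm above the table, so it does not overhang the disc.
- gun: The whole fixed station, same axes as cork_top; origin on the table, 85 mm behind cork_top (at -x). Wooden board 12 mm thick, from x = -175 to 145 mm, 100 mm wide; on it the cork disc and a blue air blow gun mounted upside down: barrel level, gun body top 85 mm above the table, grip pointing straight up, regulator behind it at x = -160 mm up to 86 mm high.
- grip_mid (a point): Centre of the gun's grip, 130 mm above the table, same axes as cork_top, 170 mm behind it (at -x). The grip is upright, 28 mm in x, 26 mm in y, its top 160 mm above the table, reached from above. Above 86 mm nothing stands near it but the trigger, on its +x side.
- trigger_mid (a point): Middle of the red trigger, a bar 9 mm thick, 20 mm wide, on the nozzle (+x) side of the grip, 43 mm up the bar from its level hinge (along y, 87 mm above the table, 21.5 mm in +x from grip_mid). Free end up, about 150 mm above the table. Grip and trigger span 52 mm in x at this height at rest; squeezed, the bar is upright and they span 40 mm, from -14 to +26 mm of grip_mid.
- trigger (a joint): Trigger angle in rad: 0 at rest, leaning away from the grip; 0.26 squeezed fully to its stop. Sprung, it comes back by itself; 43 mm from the hinge it takes about 4 N to start it and about 10 N to hold it at the stop.
Not all that is in view belongs to the job. What is meant by the part that bears brass_holder_mid is not blue or turquoise, and is the larger of those in its own colour.

How it is judged:
By the outcome, as a careful person would: the job done as asked, in the order asked, and still so for the second after the job is handed in, with the robot touching nothing.
It also fails if it takes over 54 s, if anything falls off the work surface, if the arm or the gripper's body presses on something with over 40 N, if the wrist force passes 120 N, or if a joint passes its speed limit or range.

ROBOT

A 6-joint arm with a two-finger parallel gripper is mounted at the origin on the work surface. World frame = base frame: x ahead of the robot, y to its left, z up, the work surface at z = 0. Lengths are in m, angles in rad, forces in N, time in s.
With the tool pointing down it reaches from about 0.3 to 0.775 m from the base axis. Payload 14.6 kg.
Tool frame: the origin (TCP) lies at the centre of the arm's flange, where the gripper is bolted on; the fingertips stand 199 mm ahead of it and the grasp point (between the pads) lies ctrl.tcp_to_grasp ahead of it (ctrl.tcp_to_grasp is the distance from the TCP to the grasp point, in m); z points along the fingers, y is the line along which they close (so a half turn about z gives the same grasp; the last joint's range is limited). The gripper opens to 94 mm and grips with 3 to 60 N. Pads are 16 mm wide; open, the fingers measure 119 mm over their backs; the gripper's body (75 mm by 177 mm) begins 78 mm behind the grasp point.
Start: joints at [-1.22, 0.3, 1.521, -0, 1.321, -0.067], TCP at [0.223, -0.503, 0.405] pointing down, gripper open.
Joint ranges: [-3.03, 3.03], [-0.79, 2.21], [0.23, 2.52], [-1.04, 4.18], [0, 3.07], [-2.55, 2.55]. Speed limits (rad/s): [2.22, 2.22, 2.57, 3.14, 3.14, 3.14].

INTERFACE

Orientations are given as [roll, pitch, yaw] about the fixed x, y, z axes, in that order (R = Rz(yaw) Ry(pitch) Rx(roll)).
In Python, from station import ctrl gives the robot as it stands. The module is installed in compiled form; this text tells all that it offers.
- The arm moves only by the shell command python3 -m jog 'ROWS' [OPENING] [FORCE]. ROWS is JSON, a list of rows, each a list of 6 numbers: the shift along the tool's x, y, z in cm, then the turn, a rotation vector about the tool's x, y, z in rad. In form: [[tx, ty, tz, ax, ay, az], ...]. A call has 1 to 8 rows; each row is the pose to reach, as a shift and turn from the pose commanded when the call began, along the tool's axes at that moment; what a row does not reach only later rows make up. A row lasts 1/10 s, in which the tool goes at most 50 mm and 8.59 degrees, less where a joint would pass 70% of its speed; a pose out of reach is approached as far as the arm can. A call with a gripper value outside its range is refused whole. OPENING is the opening in per cent of the stroke, from 0 (shut) to 100 (fully open), set as the call begins (- or left out, the last holds). The fingers move at their own pace and stop on an object; FORCE is the grip in N (left out, the last holds). Time passes only in rows, so rows that repeat a pose let the fingers close. It gives the time, the measured TCP pose, the force, the opening and the grip force at its end, in the units of the state.
- ctrl.get_obs(): the state, without advancing time (a new reading comes with each control period).
- ctrl.camera(name): name is "side" or "top" or "wrist"; returns a dict with "img" (420x560x3 uint8, blue, green, red), "intrinsics" (3x3 intrinsics, pixels), "R" (3x3) and "t" (3): a world point X has camera coordinates R X + t. Camera axes: x right, y down, z forward; pixel columns grow to the right and rows downward; lengths in m; the calibration is good to about 2 mm. A picture is of the moment at which its call begins. There is no depth.
- ctrl.hand_in(): hands the job in; it is judged then, once.
The state is a dict: "time_s": time; "qpos": joint angles; "joint_vel": joint speeds; "tau": joint torques, N m; "ee_pos": TCP position; "eef_rot": TCP orientation; "force": force on the tool from outside, world axes, zero at the start; "moment": the same for the moment, N m; "grip_width": finger opening in m; "grip_force": force on a finger pad.
Only numpy, scipy, OpenCV 4.12 (cv2) and the standard library are available. Lean on these libraries where they do the work, as an engineer would, in place of code of your own. Each camera call takes 0.05 s, during which the arm holds its last target. There are 200 camera calls.

## Working session

There is one attempt and no reset: what is moved stays moved. The work goes in short steps, Python scripts to look and compute and a shell command to move; the robot and the scene stay as the last step left them, time stands still between calls to the robot, and variables do not carry over. Pictures are saved under pics/ and viewed, at most 10 in all, crops included, and the job is handed in when it is done.

```bash
mkdir -p pics; python3 - <<'E'
from station import ctrl
import cv2,numpy as np
o=ctrl.get_obs(); print(o['time_s'],o['ee_pos'],o['eef_rot'],o['grip_width'],ctrl.tcp_to_grasp)
for n in("top","side"):
    c=ctrl.camera(n); cv2.imwrite(f"pics/{n}0.png",c["img"]); np.savez(f"{n}.npz",K=c["intrinsics"],R=c["R"],t=c["t"],img=c["img"])
    print(n,-c["R"].T@c["t"],c["R"].tolist())
E
```

```text
0.0 [ 0.22311995 -0.50267171  0.40405628] [-3.14037310e+00 -5.78158153e-05  4.17728894e-01] 0.09404222376756839 0.1804
top [ 0.45520622 -0.12656938  1.13416048] [[0.003920805350071891, -0.9999888552162566, -0.0026299674307746837], [-0.9962233684017485, -0.0036778905784183922, -0.086749486287629], [0.08673884675092926, 0.0029601628626257743, -0.9962266860008042]]
side [ 0.52817832 -0.72111923  0.49261405] [[0.9998874239299271, 0.010935480513496802, 0.01027398329340809], [0.014675378333767034, -0.5700749035844116, -0.8214616470499306], [-0.0031261377984820194, 0.8215199447178156, -0.570171209105916]]
```

View pics/top0.png

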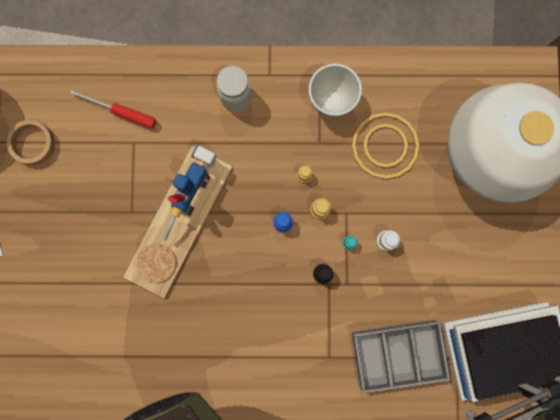

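View pics/side0.png

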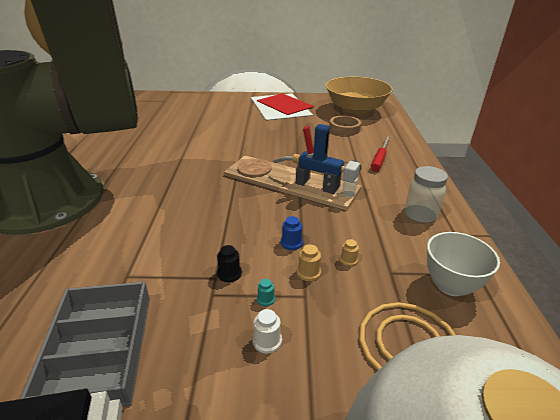

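Holder-like things in the top picture:
- brass-coloured, large (321,208)
- brass-coloured, small (305,173)
- blue (283,222)
- turquoise (350,242)
- black (323,273)
- white (388,240)

The one meant is the larger brass-coloured one at (321,208), which is at (310,262) in the side view. I'll confirm it in an enlarged crop and measure the station at the same time.

```bash
python3 - <<'E'
import cv2,numpy as np
t=np.load("top.npz")["img"];s=np.load("side.npz")["img"]
a=cv2.resize(t[135:305,115:245],None,fx=3.5,fy=3.5,interpolation=cv2.INTER_CUBIC)  #455x595
b=cv2.resize(t[155:290,270:405],None,fx=2.2,fy=2.2,interpolation=cv2.INTER_CUBIC) #297
c=cv2.resize(s[215:320,210:370],None,fx=2.05,fy=2.7,interpolation=cv2.INTER_CUBIC)
o=np.zeros((595,800,3),np.uint8); o[:,:455]=a; o[:297,460:757]=b; o[300:300+c.shape[0],460:460+c.shape[1]]=c
cv2.imwrite("pics/crop1.png",o)
E
```

```text
(no output)
```

View pics/crop1.png

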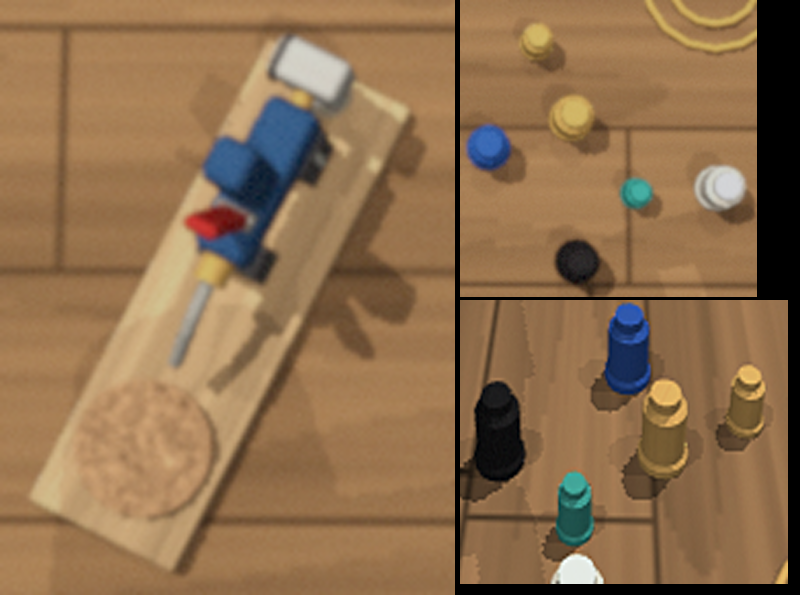

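The crop confirms two brass-coloured holders. The one at crop (572,118) is clearly larger than the one at (537,42), and matches the black and white ones in size, so it is the target. Cork centre is at crop (145,448). The board corners are at crop (272,38), (412,108), (178,573) and (32,497).

```bash
cat > h.py <<'E'
import numpy as np
def ray(n,u,v,z):
    d=np.load(n+".npz");R,t,K=d["R"],d["t"],d["K"]
    c=-R.T@t; r=R.T@np.linalg.inv(K)@np.array([u,v,1.]); return c+r*(z-c[2])/r[2]
def proj(n,X):
    d=np.load(n+".npz");p=d["K"]@(d["R"]@np.array(X)+d["t"]);return p[:2]/p[2]
E
python3 - <<'E'
from h import *
np.set_printoptions(precision=4,suppress=True)
f=lambda X,Y:(115+(X+.5)/3.5-.5,135+(Y+.5)/3.5-.5)
P=lambda X,Y,z:ray("top",*f(X,Y),z)
cork=P(144.5,448,.018);print("cork",cork, "diam",np.linalg.norm(P(74,448,.018)-P(215,448,.018)),np.linalg.norm(P(145,378,.018)-P(145,518,.018)))
c=[P(*p,.012) for p in((272,38),(412,108),(178,573),(32,497))]
print("board",c,np.linalg.norm(c[0]-c[3]),np.linalg.norm(c[1]-c[2]),np.linalg.norm(c[0]-c[1]))
d=(c[3]-c[0])+(c[2]-c[1]);yaw=np.arctan2(d[1],d[0]);x=d/np.linalg.norm(d)
print("yaw",yaw,"cork from board", np.mean(c,0)+x*.1)
g=lambda X,Y:(270+(X-460+.5)/2.2-.5,155+(Y+.5)/2.2-.5)
print("brass top foot",ray("top",*g(571,119),.006),"top",ray("top",*g(575,115),.055))
print("brass side",ray("side",309,274.5,.0),ray("side",310.3,247.6,.055))
print("blk,wht,sm,teal,blue",[ray("top",*g(*p),.03)[:2] for p in((577,262),(719,188),(537,42),(637,193),(489,148))])
print("grip top px chk",[proj("top",cork-x*.17+[0,0,.142]),proj("top",cork-x*.057+[0,0,.03])], "crop grip seen",f(235,165),"nozzle",f(175,363))
print("side chk",proj("side",cork),proj("side",cork-x*.17+[0,0,.142]))
E
```

```text
cork [0.4611 0.1331 0.018 ] diam 0.08578056423406483 0.08486328507364822
board [array([0.7162, 0.0611, 0.012 ]), array([ 0.6723, -0.0267,  0.012 ]), array([0.3855, 0.1123, 0.012 ]), array([0.4311, 0.2025, 0.012 ])] 0.31817234922889953 0.31863505096023403 0.09813411224710251
yaw 2.6856981035852026 cork from board [0.4615 0.1313 0.012 ]
brass top foot [ 0.5789 -0.2177  0.006 ] top [ 0.5773 -0.2175  0.055 ]
brass side [ 0.5805 -0.2203  0.    ] [ 0.5802 -0.2118  0.055 ]
blk,wht,sm,teal,blue [array([ 0.4391, -0.221 ]), array([ 0.5102, -0.3575]), array([ 0.6513, -0.183 ]), array([ 0.5051, -0.2788]), array([ 0.5479, -0.1367])]
grip top px chk [array([180.0707, 180.9825]), array([165.2257, 237.9063])] crop grip seen (181.78571428571428, 181.78571428571428) nozzle (164.64285714285714, 238.35714285714286)
side chk [253.8849 166.9777] [321.9942 126.2465]
```

```bash
cat >> h.py <<'E'
from scipy.spatial.transform import Rotation as Ro
from station import ctrl
CORK=np.array([.461,.132,.018]); YAW=2.686; GX=np.array([np.cos(YAW),np.sin(YAW),0])
def delta(g,yaw):
    o=ctrl.get_obs(); R0=Ro.from_euler("xyz",o["eef_rot"]); R1=Ro.from_euler("xyz",[np.pi,0,yaw])
    p=np.array(g)+[0,0,ctrl.tcp_to_grasp]
    s=R0.inv().apply(p-o["ee_pos"])*100; r=(R0.inv()*R1).as_rotvec()
    print("t",o["time_s"],"shift cm",s.round(2),"dist",np.linalg.norm(s).round(1),"rot",r.round(3),"F",np.round(o["force"],1))
E
python3 -c "
from h import *
delta([.579,-.217,.13],1.222)"
```

```text
t 0.1 shift cm [ 44.11 -11.66   9.39] dist 46.6 rot [-0.001 -0.    -0.804] F [-0.2  0.6 -0.4]
```

```bash
python3 -m jog '[[44.1,-11.7,9.4,0,0,-0.804],[44.1,-11.7,9.4,0,0,-0.804],[44.1,-11.7,9.4,0,0,-0.804],[44.1,-11.7,9.4,0,0,-0.804],[44.1,-11.7,9.4,0,0,-0.804],[44.1,-11.7,9.4,0,0,-0.804],[44.1,-11.7,9.4,0,0,-0.804],[44.1,-11.7,9.4,0,0,-0.804]]' 100 20; python3 -c "
from h import *
delta([.579,-.217,.13],1.222)"
```

```text
time_s: 0.9
ee_pos: [0.5298, -0.2556, 0.3233]
eef_rot: [-3.141, -0.0, 1.222]
force: [1.1, -1.0, 0.6]
grip_width: 0.0939
grip_force: 0.0
t 0.9 shift cm [5.31 3.3  1.29] dist 6.4 rot [-0. -0. -0.] F [ 1.1 -1.   0.6]
```

```bash
python3 -m jog '[[5.3,3.3,1.3,0,0,0],[5.3,3.3,1.3,0,0,0],[5.3,3.3,1.3,0,0,0],[5.3,3.3,1.3,0,0,0]]'; python3 -c "
from h import *
import cv2
c=ctrl.camera('wrist'); cv2.imwrite('pics/w1.png',c['img']); np.savez('w1.npz',K=c['intrinsics'],R=c['R'],t=c['t'],img=c['img'])
delta([.579,-.217,.13],1.222)
print(proj('w1',[.579,-.217,.055]),proj('w1',[.579,-.217,.003]))"
```

```text
time_s: 1.3
ee_pos: [0.577, -0.2194, 0.3109]
eef_rot: [-3.141, 0.0, 1.221]
force: [-1.4, -0.4, 0.0]
grip_width: 0.0945
grip_force: 0.0
t 1.35 shift cm [0.34 0.11 0.08] dist 0.4 rot [ 0.     0.    -0.001] F [-0.7  0.3 -0.3]
[281.20879555 219.72008963] [280.97644091 203.65631523]
```

View pics/w1.png

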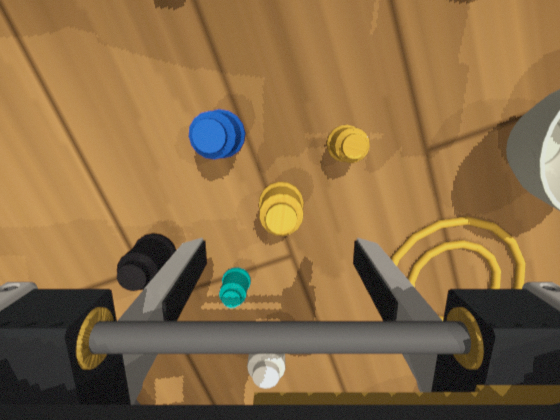

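Wrist view: the brass top is at (282,219), against a prediction of (281,220), so the position holds. The fingers are clear of the blue (216,133), small brass (348,143) and turquoise (235,288) ones.

```bash
python3 -m jog '[[0,0,3,0,0,0],[0,0,4.5,0,0,0],[0,0,4.5,0,0,0],[0,0,4.5,0,0,0]]'; python3 -c "
from h import *
delta([.579,-.217,.028],1.222)"
```

```text
time_s: 1.75
ee_pos: [0.5774, -0.2193, 0.2667]
eef_rot: [3.141, 0.0, 1.221]
force: [0.3, -0.1, 0.9]
grip_width: 0.0938
grip_force: 0.0
t 1.75 shift cm [0.27 0.07 5.83] dist 5.8 rot [ 0.     0.    -0.001] F [ 0.3 -0.1  0.9]
```

```bash
python3 -m jog '[[0.3,0.1,2,0,0,0],[0.3,0.1,4,0,0,0],[0.3,0.1,5.8,0,0,0],[0.3,0.1,5.8,0,0,0]]'; python3 -m jog '[[0,0,0,0,0,0],[0,0,0,0,0,0],[0,0,0,0,0,0],[0,0,0,0,0,0],[0,0,0,0,0,0],[0,0,0,0,0,0]]' 30 20;  python3 -c "
from h import *
delta([.579,-.217,.028],1.222)"
```

```text
time_s: 2.15
ee_pos: [0.5793, -0.2163, 0.207]
eef_rot: [-3.139, -0.0, 1.222]
force: [-0.9, 0.5, 0.7]
grip_width: 0.0941
grip_force: 0.0
time_s: 2.75
ee_pos: [0.5796, -0.2162, 0.2081]
eef_rot: [3.141, -0.0, 1.222]
force: [1.8, 0.4, 0.3]
grip_width: 0.0491
grip_force: 0.0
t 2.75 shift cm [-0.09 -0.03 -0.03] dist 0.1 rot [ 0. -0. -0.] F [1.8 0.4 0.3]
```

```bash
python3 -m jog '[[0,0,0,0,0,0],[0,0,0,0,0,0],[0,0,0,0,0,0],[0,0,0,0,0,0],[0,0,0,0,0,0]]'; python3 -m jog '[[0,0,-1,0,0,0],[0,0,-3,0,0,0],[0,0,-6,0,0,0],[0,0,-9,0,0,0],[0,0,-9,0,0,0],[0,0,-9,0,0,0]]';  python3 -c "
from h import *
delta(CORK+[0,0,.128],YAW)"
```

```text
time_s: 3.25
ee_pos: [0.5796, -0.2162, 0.2079]
eef_rot: [-3.142, 0.0, 1.222]
force: [0.3, 0.5, 0.4]
grip_width: 0.0375
grip_force: 17.9
time_s: 3.85
ee_pos: [0.5795, -0.2162, 0.2984]
eef_rot: [3.141, 0.0, 1.222]
force: [-0.7, 0.1, -0.9]
grip_width: 0.0375
grip_force: 18.2
t 3.85 shift cm [ 28.67 -23.04  -2.82] dist 36.9 rot [ 1.000e-03  1.000e-03 -1.464e+00] F [-0.7  0.1 -0.9]
```

```bash
python3 -m jog '[[1,-1,-1,0,0,-0.06],[3,-2.5,-2,0,0,-0.18],[6,-5,-2.8,0,0,-0.32],[9,-7.5,-2.8,0,0,-0.46],[12,-10,-2.8,0,0,-0.6],[15,-12,-2.8,0,0,-0.74],[18,-14.5,-2.8,0,0,-0.88],[21,-17,-2.8,0,0,-1.02]]';  python3 -c "
from h import *
delta(CORK+[0,0,.128],YAW)"
```

```text
time_s: 4.65
ee_pos: [0.4907, 0.0405, 0.3247]
eef_rot: [-3.14, -0.001, 2.247]
force: [0.2, 0.2, -1.2]
grip_width: 0.0377
grip_force: 18.2
t 4.65 shift cm [ 8.99  3.41 -0.16] dist 9.6 rot [-0.001 -0.002 -0.439] F [ 0.2  0.2 -1.2]
```

```bash
python3 -m jog '[[3,1.2,0,0,0,-0.15],[6,2.4,0,0,0,-0.3],[8,3,0,0,0,-0.4],[9,3.4,0,0,0,-0.44],[9,3.4,0,0,0,-0.44],[9,3.4,0,0,0,-0.44],[9,3.4,0,0,0,-0.44]]';  python3 -c "
from h import *
import cv2
delta(CORK+[0,0,.048],YAW)
c=ctrl.camera('wrist'); np.savez('w2.npz',K=c['intrinsics'],R=c['R'],t=c['t'],img=c['img'])
t=ctrl.camera('top')['img']; s=ctrl.camera('side')['img']
o=np.zeros((590,800,3),np.uint8);o[:420,:560]=c['img'];o[:320,560:]=cv2.resize(t[200:320,115:205],None,fx=2.66,fy=2.66)[:320,:240];o[425:590,:400]=cv2.resize(s[110:220,200:400],(400,165))
cv2.imwrite('pics/w2.png',o); print(proj('w2',CORK))
"
```

```text
time_s: 5.35
ee_pos: [0.4627, 0.13, 0.3257]
eef_rot: [-3.141, -0.0, 2.679]
force: [-0.4, -0.3, -1.3]
grip_width: 0.038
grip_force: 18.2
t 5.35 shift cm [0.23 0.1  7.93] dist 7.9 rot [-0.    -0.    -0.007] F [-0.4 -0.3 -1.3]Traceback (most recent call last):
  File "<string>", line 7, in <module>
    o=np.zeros((590,800,3),np.uint8);o[:420,:560]=c['img'];o[:320,560:]=cv2.resize(t[200:320,115:205],None,fx=2.66,fy=2.66)[:320,:240];o[425:590,:400]=cv2.resize(s[110:220,200:400],(400,165))
                                                           ~^^^^^^^^^^^
ValueError: could not broadcast input array from shape (319,239,3) into shape (320,240,3)
```

```bash
python3 -c "
from h import *
import cv2
s=ctrl.camera('side')['img']; w=np.load('w2.npz')['img']
o=np.zeros((600,560,3),np.uint8);o[:420]=w;o[424:600,:440]=cv2.resize(s[100:220,180:480],(440,176))
cv2.imwrite('pics/w2.png',o); print(proj('w2',CORK),proj('w2',CORK+.042*GX),proj('w2',CORK-.042*GX))
"
```

```text
[280.80837413 204.82349095] [280.54202563 161.87985236] [281.05536273 244.645715  ]
```

View pics/w2.png

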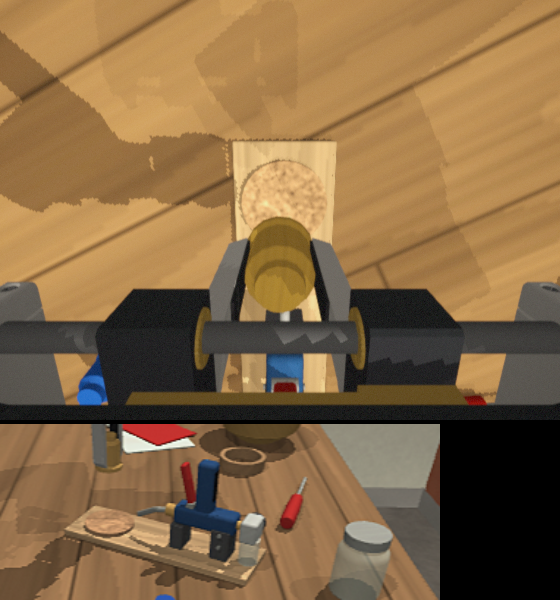

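The cork spans about x 240–327 with its far edge at y≈160, within 2 px of prediction. The holder hangs upright and clear of the nozzle. Descending.

```bash
python3 -m jog '[[0.2,0.1,2,0,0,-0.007],[0.2,0.1,5,0,0,-0.007],[0.2,0.1,7.5,0,0,-0.007],[0.2,0.1,9,0,0,-0.007],[0.2,0.1,9.2,0,0,-0.007],[0.2,0.1,9.2,0,0,-0.007],[0.2,0.1,9.2,0,0,-0.007]]';  python3 -c "
from h import *
delta(CORK+[0,0,.0275],YAW)"
```

```text
time_s: 6.25
ee_pos: [0.4613, 0.1326, 0.2349]
eef_rot: [3.141, 0.001, 2.689]
force: [0.9, -0.1, -1.1]
grip_width: 0.0381
grip_force: 18.2
t 6.25 shift cm [-0.   -0.07  0.9 ] dist 0.9 rot [0.001 0.001 0.003] F [ 0.9 -0.1 -1.1]
```

```bash
python3 -m jog '[[0,0,0.2,0,0,0],[0,0,0.4,0,0,0],[0,0,0.55,0,0,0],[0,0,0.65,0,0,0],[0,0,0.7,0,0,0],[0,0,0.7,0,0,0]]'; python3 -m jog '[[0,0,0.05,0,0,0],[0,0,0.1,0,0,0],[0,0,0.1,0,0,0]]'; python3 -m jog '[[0,0,0.05,0,0,0],[0,0,0.1,0,0,0],[0,0,0.1,0,0,0]]'
```

```text
time_s: 6.85
ee_pos: [0.461, 0.1327, 0.2268]
eef_rot: [-3.141, -0.0, 2.689]
force: [0.2, 0.6, -0.2]
grip_width: 0.0379
grip_force: 18.2
time_s: 7.15
ee_pos: [0.461, 0.1327, 0.2259]
eef_rot: [3.142, 0.0, 2.689]
force: [-0.0, -0.1, -1.3]
grip_width: 0.0378
grip_force: 18.2
time_s: 7.45
ee_pos: [0.461, 0.1327, 0.2258]
eef_rot: [3.142, 0.0, 2.689]
force: [-6.5, -1.5, 13.9]
grip_width: 0.0374
grip_force: 19.5
```

Contact is felt at the expected height. I'll ease off 1 mm and let go.

```bash
python3 -m jog '[[0,0,-0.09,0,0,0],[0,0,-0.09,0,0,0],[0,0,-0.09,0,0,0]]'; python3 -m jog '[[0,0,-0.09,0,0,0],[0,0,-0.09,0,0,0],[0,0,-0.09,0,0,0]]' 45;  python3 -m jog '[[0,0,0,0,0,0],[0,0,0,0,0,0],[0,0,0,0,0,0],[0,0,0,0,0,0]]' 80;python3 -c "
from h import *
delta(CORK+[0,0,.20],YAW)"
```

```text
time_s: 7.75
ee_pos: [0.461, 0.1327, 0.2258]
eef_rot: [3.142, 0.0, 2.689]
force: [0.6, -0.1, 0.0]
grip_width: 0.0376
grip_force: 18.8
time_s: 8.05
ee_pos: [0.461, 0.1327, 0.2267]
eef_rot: [3.142, 0.0, 2.689]
force: [-0.6, -0.0, 0.4]
grip_width: 0.0423
grip_force: 0.0
time_s: 8.45
ee_pos: [0.461, 0.1327, 0.2267]
eef_rot: [-3.142, -0.0, 2.689]
force: [0.2, -0.5, -0.1]
grip_width: 0.0708
grip_force: 0.0
t 8.45 shift cm [ -0.03  -0.06 -17.17] dist 17.2 rot [-0.    -0.     0.003] F [ 0.2 -0.5 -0.1]
```

```bash
python3 -m jog '[[0,0,-1,0,0,0],[0,0,-3,0,0,0],[0,0,-7,0,0,0],[0,0,-12,0,0,0],[0,0,-17,0,0,0],[0,0,-17.5,0,0,0],[0,0,-17.5,0,0,0]]' 100; python3 -c "
from h import *
delta(CORK-.17*GX+.006*GX+[0,0,.202],YAW-np.pi/2)"
```

```text
time_s: 9.15
ee_pos: [0.4607, 0.1326, 0.4033]
eef_rot: [3.14, 0.002, 2.689]
force: [0.5, 0.0, -0.8]
grip_width: 0.0942
grip_force: 0.0
t 9.15 shift cm [-16.45  -0.09   0.33] dist 16.5 rot [0.003 0.    1.574] F [ 0.5  0.  -0.8]
```

```bash
python3 -m jog '[[-2,0,0,0,0,0.14],[-5,0,0,0,0,0.28],[-8,0,0,0,0,0.42],[-11,0,0,0,0,0.56],[-14,0,0,0,0,0.7],[-16,0,0,0,0,0.84],[-16.5,0,0,0,0,0.98],[-16.5,-0.1,0.3,0,0,1.12]]';python3 -c "
from h import *
delta(CORK-.164*GX+[0,0,.202],YAW-np.pi/2)"
```

```text
time_s: 9.95
ee_pos: [0.6096, 0.0591, 0.3964]
eef_rot: [-3.138, 0.0, 1.562]
force: [0.4, -0.4, 0.3]
grip_width: 0.0939
grip_force: 0.0
t 9.95 shift cm [ 0.08 -0.13 -0.4 ] dist 0.4 rot [-0.003  0.001  0.447] F [ 0.4 -0.4  0.3]
```

```bash
python3 -m jog '[[0,-0.1,-0.3,0,0,0.14],[0,-0.1,-0.3,0,0,0.28],[0.1,-0.1,-0.3,0,0,0.4],[0.1,-0.1,-0.3,0,0,0.447],[0.1,-0.1,-0.3,0,0,0.447],[0.1,-0.1,-0.3,0,0,0.447]]';python3 -c "
from h import *
import cv2
delta(CORK-.164*GX+[0,0,.112],YAW-np.pi/2)
c=ctrl.camera('wrist'); np.savez('w3.npz',K=c['intrinsics'],R=c['R'],t=c['t'],img=c['img']);s=ctrl.camera('side')['img']
o=np.zeros((600,560,3),np.uint8);o[:420]=c['img'];o[424:600,:440]=cv2.resize(s[100:220,180:480],(440,176))
cv2.imwrite('pics/w3.png',o)
G=CORK-.17*GX; G[2]=.16
print('grip corners',[proj('w3',G+a*.014*GX+b*.013*np.array([-GX[1],GX[0],0])).round() for a in(-1,1) for b in (-1,1)])
G[2]=.15;print('trig end outer',proj('w3',G+GX*(.0215+.016+.0045)))
T=CORK+[0,0,.055];print('brass top',proj('w3',T))
"
```

```text
time_s: 10.55
ee_pos: [0.6079, 0.0606, 0.4005]
eef_rot: [-3.14, 0.001, 1.124]
force: [0.5, 0.3, 0.2]
grip_width: 0.0939
grip_force: 0.0
t 10.55 shift cm [-0.04  0.08  9.01] dist 9.0 rot [-0.002  0.001  0.008] F [0.5 0.3 0.2]
grip corners [array([308., 214.]), array([307., 246.]), array([271., 214.]), array([271., 245.])]
trig end outer [236.30058763 225.22111916]
brass top [124.40553798 200.55932575]
```

View pics/w3.png

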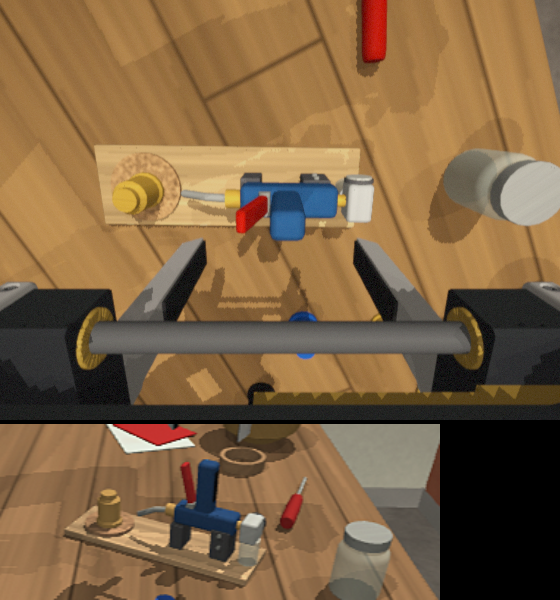

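The brass holder stands upright on the cork, with its whole foot on it. The grip top spans x 272–306 (predicted 271–308), and sits about 4 px higher in the image than predicted, so I'll shift +2 mm along tool x and descend.

```bash
python3 -m jog '[[0.2,0.1,0,0,0,0.008],[0.2,0.1,2,0,0,0.008],[0.2,0.1,4,0,0,0.008],[0.2,0.1,6,0,0,0.008],[0.2,0.1,7.5,0,0,0.008],[0.2,0.1,9,0,0,0.008],[0.2,0.1,9,0,0,0.008],[0.2,0.1,9,0,0,0.008]]';python3 -c "
from h import *
delta(CORK-.164*GX+[0,0,.112],YAW-np.pi/2)"
```

```text
time_s: 11.45
ee_pos: [0.6098, 0.062, 0.3121]
eef_rot: [3.141, -0.0, 1.114]
force: [0.7, 0.4, 0.2]
grip_width: 0.0942
grip_force: 0.0
t 11.45 shift cm [-0.26 -0.05  0.17] dist 0.3 rot [ 0.    -0.    -0.001] F [0.7 0.4 0.2]
```

```bash
python3 -m jog '[[0,0,0.1,0,0,0],[0,0,0.1,0,0,0],[0,0,0.1,0,0,0],[0,0,0.1,0,0,0],[0,0,0.1,0,0,0]]' 50 30; python3 -m jog '[[0,0,0,0,0,0],[0,0,0,0,0,0],[0,0,0,0,0,0],[0,0,0,0,0,0],[0,0,0,0,0,0]]' 20 30
```

```text
time_s: 11.95
ee_pos: [0.6095, 0.0621, 0.311]
eef_rot: [-3.141, -0.0, 1.114]
force: [-4.3, 2.0, 3.5]
grip_width: 0.0574
grip_force: 2.8
time_s: 12.45
ee_pos: [0.6092, 0.0624, 0.311]
eef_rot: [-3.139, 0.0, 1.114]
force: [-10.9, 4.2, 7.1]
grip_width: 0.0394
grip_force: 30.0
```

Width 39.4 mm (the 38 mm body read 37.5) at 30 N, so the trigger is at its stop. Holding.

```bash
python3 -m jog '[[0,0,0,0,0,0],[0,0,0,0,0,0],[0,0,0,0,0,0],[0,0,0,0,0,0],[0,0,0,0,0,0],[0,0,0,0,0,0],[0,0,0,0,0,0],[0,0,0,0,0,0]]'; python3 -m jog '[[0,0,0,0,0,0],[0,0,0,0,0,0],[0,0,0,0,0,0],[0,0,0,0,0,0],[0,0,0,0,0,0],[0,0,0,0,0,0],[0,0,0,0,0,0],[0,0,0,0,0,0]]'; python3 -c "
from station import ctrl
import cv2
s=ctrl.camera('side')['img'];cv2.imwrite('pics/s4.png',cv2.resize(s[70:220,210:410],(800,600),interpolation=cv2.INTER_CUBIC))"
```

```text
time_s: 13.25
ee_pos: [0.6092, 0.0624, 0.311]
eef_rot: [-3.139, 0.0, 1.114]
force: [-10.6, 4.9, 7.4]
grip_width: 0.0394
grip_force: 30.0
time_s: 14.05
ee_pos: [0.6092, 0.0625, 0.3109]
eef_rot: [-3.139, 0.0, 1.114]
force: [-10.2, 4.2, 7.2]
grip_width: 0.0396
grip_force: 30.0
```

View pics/s4.png

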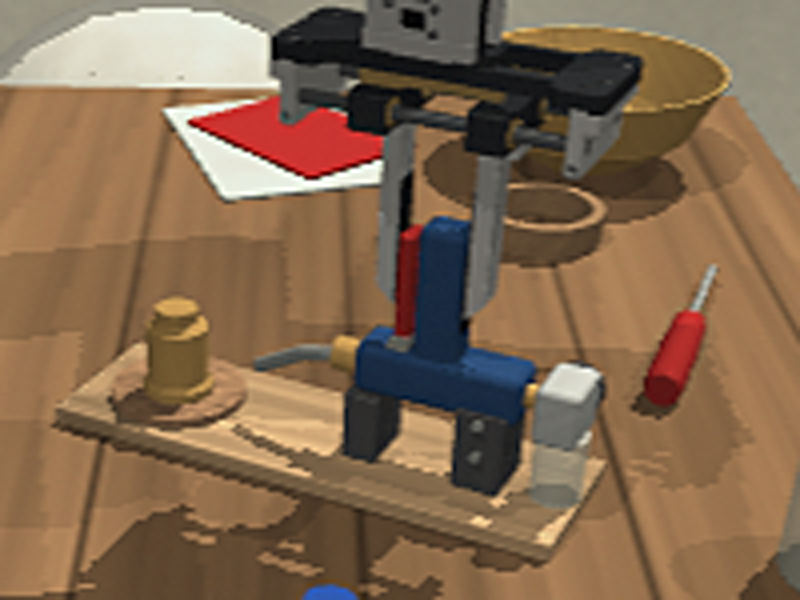

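The trigger (410,280) stands upright, clamped between finger and grip, and the holder stands at (178,355). Time to release and withdraw upward.

```bash
python3 -m jog '[[0,0,0,0,0,0],[0,0,0,0,0,0],[0,0,0,0,0,0],[0,0,0,0,0,0],[0,0,0,0,0,0],[0,0,0,0,0,0],[0,0,0,0,0,0],[0,0,0,0,0,0]]' 100; python3 -m jog '[[0,0,-1,0,0,0],[0,0,-3,0,0,0],[0,0,-6,0,0,0],[0,0,-10,0,0,0],[0,0,-13,0,0,0],[0,0,-13,0,0,0],[0,0,-13,0,0,0]]'; python3 -c "
from station import ctrl
import cv2,numpy as np
s=ctrl.camera('side')['img'];t=ctrl.camera('top')['img'];o=np.zeros((420,800,3),np.uint8)
o[:,:560]=s;o[:200,560:]=cv2.resize(t[135:305,250:420],(240,200))
cv2.imwrite('pics/s5.png',o)"
```

```text
time_s: 14.9
ee_pos: [0.6098, 0.0618, 0.311]
eef_rot: [3.141, -0.0, 1.114]
force: [-0.3, -0.9, -0.5]
grip_width: 0.0937
grip_force: 0.0
time_s: 15.6
ee_pos: [0.6095, 0.0619, 0.4414]
eef_rot: [3.141, -0.001, 1.114]
force: [0.0, 0.6, -0.2]
grip_width: 0.0938
grip_force: 0.0
```

View pics/s5.png

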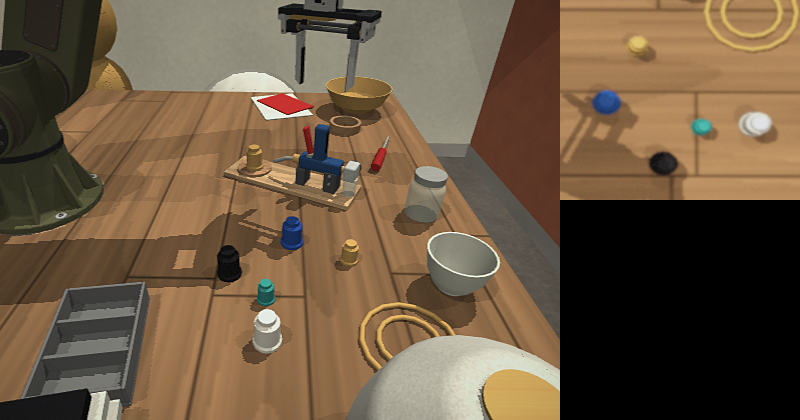

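The trigger has sprung out again (308,140) and the brass holder stands on the cork (254,158). Black (229,263) and white (267,331) have not moved, and the gripper is clear.

```bash
python3 -c "
from station import ctrl
print(ctrl.hand_in())"
```

```text
the job is handed in; nothing more can be done
None
```

The job is handed in at about 16 s: the brass holder stands upright on the cork, the trigger was held at its stop for over 1.5 s and sprang back out, and the black and white holders were left where they stood.

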